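# Counter-hold a bolt head behind its bracket while the nutrunner runs the lock nut up

## Task

The nutrunner in the fixture is turning the lock nut, but the bolt just spins along with it because nobody holds its head. First swing the clear guard fully shut over the turning socket, then reach down into the gap behind the bracket's front cheek, grip the hexagonal bolt head across its flats and hold it from turning until the nut has run up tight (about six seconds of steady holding; the socket then stands still). Finish while still gripping the head, because I will torque the nut by hand afterwards, and leave the loose things on the bench alone.

Things in the scene. Friction and masses are not known exactly. Their poses are not given: they have to be found in the camera images.
- station: Nut-running fixture, fixed: aluminium plate 290 x 130 x 10 mm with orange in-line nutrunner, yellow guard trough, blue U-bracket. Origin on the bench top; x along the spindle from nutrunner to bracket, z up. Plate: x -155 to +135, y +-65 mm. Spindle and bolt axis: level, y 0, z 85 mm. Nutrunner and cradles: x -153 to -21, up to z 109 mm
- gap (a point): Middle of the gap behind the bracket's front cheek, level with the cheek tops: fixture x 81, y 0, z 113 mm; axes as the fixture's. Two upright blue cheeks, 5 mm thick, 60 mm wide (y +-30): front x 55 to 60, rear x 102 to 107. The gap is 42 mm wide along x, open above and at both sides; its floor (foot, dark clamps) is at most z 30 mm
- guard_hinge (a point): On the guard's hinge axis, half-way along it: fixture x +12, y +37, z 86 mm; the axis runs along the fixture's x. Axes as the fixture's
- guard (a joint): Hinge angle of the guard, rad: 0 = shut on its trough, 1.75 = wide open (roof then faces the fixture's +y, the free edge is up). A stiff hinge (0.08 N m): it stays where it is left and a push of 1 to 3 N at the free edge moves it. No latch
- guard_tab (a point): Centre of the red pull tab, 30 x 20 x 8 mm, on the free edge of the clear box-shaped guard (66 mm long in x, yellow frame). In the guard's frame (origin on the hinge, axes as the fixture's when shut): tab y -81, z +6 mm; flat roof y -4 to -70, outer face z +29 mm. Shut: tab at fixture y -44, z 92 mm; roof top z 115 mm
- bolt: The steel bolt. Origin on its axis, 78 mm from the head's centre towards the nutrunner; x along the axis towards the head. It spins about x at about 2 rad/s, dragged by the lock nut with at most 0.04 N m; once the nut is tight the nutrunner pulls on it with 0.12 N m
- bolt_head (a point): Centre of the hexagonal bolt head: 19 mm across flats, 22 mm across corners, 12 mm thick (fixture x 72 to 84, centre x 78, y 0, z 85 mm). 18 mm behind the rear face of the front cheek (a blue round boss of 16 mm diameter fills the space between), 28 mm below the cheek tops. Gripped across the fixture's y, it settles with two flats on the fingers
- thread (a joint): How far the nut has run up the bolt's thread, rad: starts at 0 to 2, grows (about 1.3 rad/s) only while the bolt is held from turning, ends at 8.0 with the nut tight
- wood_driver: bystander: loose wood-handled screwdriver, 239 mm, lying
- cassette: bystander: loose sprocket cassette, 128 mm across, 29 mm high
- comb_loose: bystander: loose 13 mm wrench, 194 mm, lying

How it is judged (in metres and radians):
On the way, in this order (a step that is already met when the one before it is completed fails the run):
1. the guard is shut over the socket (value of joint guard below 0.06 rad), for 0.2 s.
2. the bolt head is gripped and held from turning while the nut runs (contact force between the fingers and bolt above 4 N and angular speed of bolt below 0.2 rad/s and velocity of joint thread above 0.3 rad/s), for 1 s.
At the end, for the whole second after the job is handed in: The nut has run up tight (thread at least 7.9 rad), the guard is shut (under 0.06 rad), and the head stands still (under 0.1 rad/s) between the fingers: they press it with more than 4 N and the grasp point is within 25 mm of its centre. All this through the last second, with the arm holding (value of joint thread above 7.9 rad and value of joint guard below 0.06 rad and contact force between the fingers and bolt above 4 N and distance between the grasp point and bolt_head below 0.025 m and angular speed of bolt below 0.1 rad/s); the arm keeps its last pose, push and grip.
It fails at once if the bolt is touched while the guard is open (contact force between the arm and bolt above 1 N and value of joint guard above 0.1 rad).
It fails at once if a loose bystander is shifted by more than 3 cm (distance of any of wood_driver, cassette, comb_loose from where it was at the start of the episode above 0.03 m).
It also fails if it takes over 58 s, if anything falls off the work surface, if the arm or the gripper's body presses on something with over 40 N, if the wrist force passes 120 N, or if a joint passes its speed limit or range.

## Robot

A 7-joint arm with a two-finger parallel gripper is mounted at the origin on a cart in front of the work surface, level with it; the furniture and walls round the work are solid. World frame = base frame: x ahead of the robot, y to its left, z up, the work surface at z = 0. Lengths are in m, angles in degrees, forces in N, time in s.
With the tool pointing down it reaches from about 0.425 to 0.875 m from the base axis. Payload 4.7 kg.
Tool frame: the origin (TCP) lies between the finger pads; the fingertips stand env.finger_overhang ahead of it and the grasp point (between the pads) lies 5 mm behind it (env.finger_overhang is the distance from the TCP to the fingertips, in m); z points along the fingers, y is the line along which they close (so a half turn about z gives the same grasp; the last joint's range is limited). The gripper opens to 87 mm and grips with 3 to 60 N. Pads are 19 mm wide; open, the fingers measure 117 mm over their backs; the gripper's body (75 mm by 190 mm) begins 51 mm behind the grasp point.
Start: joints at [71.683, 18.392, -4.016, 83.108, 1.295, 78.541, -3.26], TCP at [0.213, -0.614, 0.215] pointing down, gripper open.
Joint ranges: [-163.93, 163.93], [-17.29, 119.83], [-79.2, 71.16], [3.27, 140.29], [-89.18, 269.18], [5.43, 117.66], [-154.24, 154.24]. Speed limits (degrees/s): [147.25, 147.25, 180, 180, 180, 180, 180].

## Interface

Orientations are given as [roll, pitch, yaw] about the fixed x, y, z axes, in that order (R = Rz(yaw) Ry(pitch) Rx(roll)).
In Python, from cell import telemetry, eyes, env, models gives the robot as it stands. The module is installed in compiled form; this text tells all that it offers.
- The arm moves only by the tool drive_tool, never from a script. Its arguments are lists of equal length, an entry for each row: "angular": the turn, a rotation vector about the tool's x, y, z in rad, a list of three; "delta_pos": the shift along the tool's x, y, z in cm, a list of three; "gripper": the finger opening in cm, from 0 to 8.7. A call has 1 to 20 rows; each row shifts and turns the commanded pose from where the row before left it, along the tool's axes as they then stand; what a row does not reach is not made up. A row lasts 1/10 s, in which the tool goes at most 50 mm and 8.59 degrees, less where a joint would pass 70% of its speed; a pose out of reach is approached as far as the arm can. A call with a gripper value outside its range is refused whole. The fingers move at their own pace and stop on an object; "squeeze" is the grip in N (left out, the last holds). Time passes only in rows, so rows that do not move let the fingers close. It gives the time, the measured TCP pose, the force, the opening and the grip force at its end, in the units of the state.
- telemetry.get_obs(): the state, without advancing time (a new reading comes with each control period).
- eyes.read_camera(name): name is "scene" or "top"; returns a dict with "pixels" (400x640x3 uint8, red, green, blue), "mtx" (3x3 intrinsics, pixels), "origin" and "orientation" of the camera in the world. Camera axes: x right, y down, z forward; pixel columns grow to the right and rows downward; lengths in m; the calibration is good to about 2 mm. A picture is of the moment at which its call begins. There is no depth.
- env.sign_off(): hands the job in; it is judged then, once.
Trained networks look in a picture, given as the dict that the camera call returned (one of the last four; its "shot" number tells which), for a name from the list of things; names that differ only in an ending like _2 or _b are one class to them, and where a whole thing is asked for, a point or a joint stands for the part that bears it (a point fixed in the world has none). Each returns a list of dicts, best first, with "p" (0 to 1); they miss things now and then, are a little off and sometimes report something else, mostly with a low value. They report only what shows in the picture. A call takes as long as a camera call.
- models.search_frame(picture, target): "centre" ([column, row] in pixels, amid what is visible of it).
- models.cut_out(picture, target): "pixels" (400x640 bool, what is visible of it) and "centre" ([column, row] in pixels, amid what is visible of it).
The state is a dict: "time_s": time; "qpos": joint angles; "joint_velocities": joint speeds; "effort": joint torques, N m; "tool_pos": TCP position; "tool_rot": TCP orientation; "force": force on the tool from outside, world axes, zero at the start; "wrist_torque": the same for the moment, N m; "grip_width": finger opening in m; "grasp_force": force on a finger pad.
Only numpy, scipy, OpenCV 4.12 (cv2) and the standard library are available. Lean on these libraries where they do the work, as an engineer would, in place of code of your own. Each camera call takes 0.05 s, during which the arm holds its last target. There are 200 camera calls.

## Working session

There is one attempt and no reset: what is moved stays moved. The work goes in short steps, Python scripts to look and compute and a tool call to move; the robot and the scene stay as the last step left them, time stands still between calls to the robot, and variables do not carry over. Pictures are saved under pics/ and viewed, at most 10 in all, crops included, and the job is handed in when it is done.

Besides the shell and the picture viewer there is one more tool, called after "Request:" in YAML: its name, and indented under it one key for each argument. drive_tool: Moves the arm, as the interface text tells. Its arguments: {"type":"object","properties":{"angular":{"type":"array","items":{"type":"array","items":{"type":"number"}}},"delta_pos":{"type":"array","items":{"type":"array","items":{"type":"number"}}},"gripper":{"type":"array","items":{"type":"number"}},"squeeze":{"type":"number"}},"required":["angular","delta_pos","gripper"]}

```bash
mkdir -p pics; python3 - <<'E'
from cell import telemetry, eyes, env, models
import cv2,numpy as np
o=telemetry.get_obs();print(o, env.finger_overhang)
for n in ("scene","top"):
    p=eyes.read_camera(n);cv2.imwrite(f"pics/{n}1.png",p["pixels"][:,:,::-1])
    print(n,p["mtx"],p["origin"],p["orientation"])
    for t in ("station","guard_tab","bolt_head","guard","bolt","wood_driver","cassette","comb_loose"):
        r=models.search_frame(p,t);print(t,[(np.round(d["centre"]),round(d["p"],2)) for d in r[:2]])
E
```

```text
{'time_s': 0.0, 'qpos': array([71.68387557, 18.43939462, -4.01369623, 83.17564374,  1.2959521 ,
       78.5391776 , -3.25962   ]), 'joint_velocities': array([-0.0075222 , -0.02335502, -0.0464737 ,  0.04264416, -0.01399736,
       -0.00587356, -0.08212243]), 'effort': array([-3.05006843e-04, -4.91294432e+01, -4.03828695e-01, -3.12533247e+01,
       -6.38627680e-02,  4.36140457e-02,  1.69376176e-04]), 'tool_pos': array([ 0.21269036, -0.61361957,  0.21355097]), 'tool_rot': array([-1.79891071e+02,  7.21679824e-03,  1.91247258e+01]), 'force': array([ 0.75646188,  0.11771582, -0.10025616]), 'wrist_torque': array([-0.02917778, -0.05298704, -0.04622466]), 'grasp_force': 0.0, 'grip_width': 0.08684575982080697} 0.014
scene [[488.11304899   0.         321.18625719]
 [  0.         488.11304899 201.82926022]
 [  0.           0.           1.        ]] [0.05668058 0.81991359 1.15118778] [-137.96060312    0.72833426 -147.46561456]
station [(array([311., 249.]), 0.7)]
guard_tab [(array([292., 222.]), 0.84)]
bolt_head []
guard [(array([288., 226.]), 0.77)]
bolt []
wood_driver [(array([372., 168.]), 0.88)]
cassette [(array([252., 329.]), 0.7)]
comb_loose [(array([400., 158.]), 0.71)]
top [[405.41711105   0.         316.78249663]
 [  0.         405.41711105 201.01568479]
 [  0.           0.           1.        ]] [0.51570499 0.03138155 1.14147301] [-177.31973073   -0.29420835  -89.155829  ]
station [(array([274., 209.]), 0.95)]
guard_tab [(array([259., 195.]), 0.76)]
bolt_head []
guard [(array([262., 193.]), 0.83)]
bolt []
wood_driver [(array([412., 209.]), 0.6)]
cassette [(array([183., 214.]), 0.78), (array([416., 213.]), 0.69)]
comb_loose [(array([454., 221.]), 0.64)]
```

View pics/scene1.png

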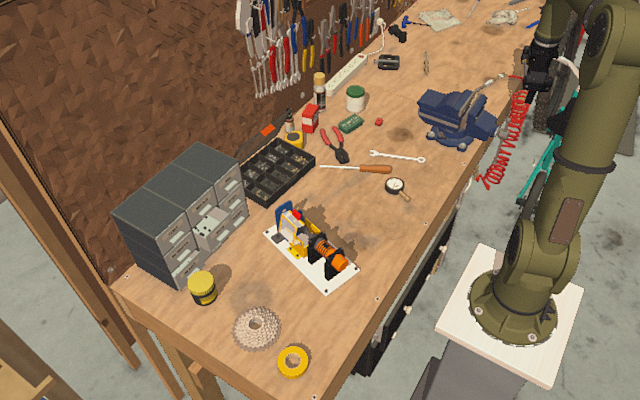

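```bash
python3 -c "
import cv2
a=cv2.imread('pics/top1.png');cv2.imwrite('pics/top1c.png',cv2.resize(a[110:310,120:380],None,fx=3,fy=3,interpolation=cv2.INTER_CUBIC))"
```

```text
(no output)
```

View pics/top1c.png

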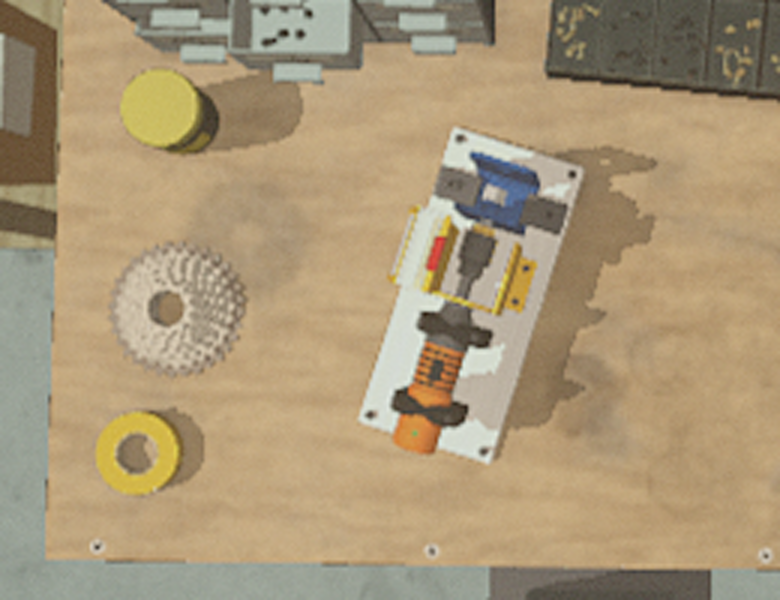

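The scene picture shows the fixture around (310,249). The top crop shows the plate corners at about (457,127), (582,160), (491,463) and (360,422), with the guard open towards the cassette and the tab at (437,253).

```bash
python3 -c "
import cv2
a=cv2.imread('pics/scene1.png');cv2.imwrite('pics/scene1c.png',cv2.resize(a[190:300,250:370],None,fx=5,fy=5,interpolation=cv2.INTER_CUBIC))"
cat > h.py <<'E'
import numpy as np, cv2
from scipy.spatial.transform import Rotation as R
from scipy.optimize import least_squares
CAM={"top":(405.41711105,316.78249663,201.01568479,[0.51570499,0.03138155,1.14147301],[-177.31973073,-0.29420835,-89.155829]),
"scene":(488.11304899,321.18625719,201.82926022,[0.05668058,0.81991359,1.15118778],[-137.96060312,0.72833426,-147.46561456])}
def proj(cam,P):
    f,cx,cy,o,e=CAM[cam]; q=(np.atleast_2d(P)-o)@R.from_euler("xyz",e,degrees=True).as_matrix()
    return np.c_[f*q[:,0]/q[:,2]+cx, f*q[:,1]/q[:,2]+cy]
def fix2w(s,P):
    P=np.atleast_2d(P)/1000.; c,n=np.cos(s[2]),np.sin(s[2])
    return np.c_[s[0]+c*P[:,0]-n*P[:,1], s[1]+n*P[:,0]+c*P[:,1], P[:,2]]
def fit(obs,s0=(0.5,0.15,-0.3)):
    def r(s): return np.concatenate([(proj(c,fix2w(s,p))-uv).ravel() for c,p,uv in obs])
    return least_squares(r,s0,loss="soft_l1")
E
python3 - <<'E'
from h import *
# refine corners by white mask
C=[[135,65,10],[135,-65,10],[-155,-65,10],[-155,65,10]]
uv=np.array([[457,127],[582,160],[491,463],[360,422]])/3+[120,110]-1/3
f=fit([("top",C,uv)]);s=f.x;print(s,np.degrees(s[2]),f.fun.round(2))
print(proj("scene",fix2w(s,C)))
E
```

```text
[ 0.55965559  0.13404528 -0.28077055] -16.086967452427242 [-1.75 -0.99  0.86  1.45  0.71 -0.05 -0.4  -0.08]
[[261.31778208 232.69136384]
 [295.01814985 210.68351952]
 [360.69577476 268.81337585]
 [326.03851633 295.81539921]]
```

View pics/scene1c.png

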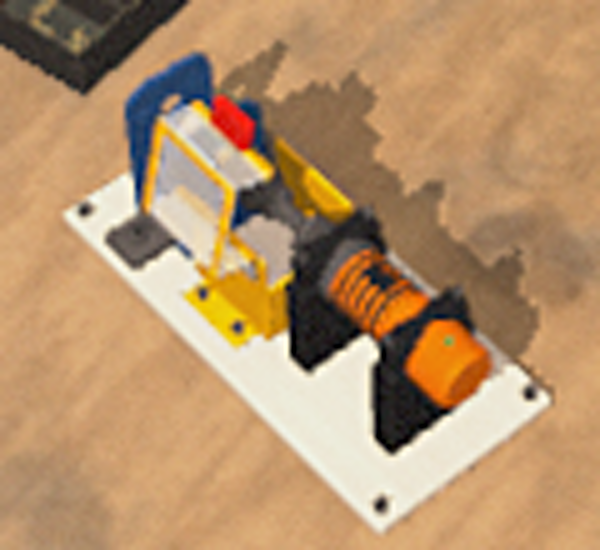

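The scene crop shows plate corners at (63,215), (552,400) and (380,533), with the guard standing open and the red tab at (233,122).

```bash
python3 - <<'E'
from h import *
C=np.array([[135,65,10],[135,-65,10],[-155,-65,10],[-155,65,10]])
uvt=np.array([[455,127],[582,160],[491,463],[360,422]])/3+[120,110]-1/3
uvs=np.array([[63,215],[552,400],[380,533]])/5+[250,190]-.4
g=[[12,37-81*np.cos(1.75)*-0-0,0]]
f=fit([("top",C,uvt),("scene",C[[0,2,3]],uvs)]);s=f.x;print(s,np.degrees(s[2]),f.fun.round(2))
# tab at open 1.75: rotate (-81,6) about x by -1.75 
for a in (1.75,1.6):
    c,n=np.cos(a),np.sin(a); y=-81*c+6*n; z=81*n+6*c
    T=fix2w(s,[12,37+y,86+z]);print(a,T,proj("top",T),proj("scene",T))
print("gap",fix2w(s,[[81,0,113],[78,0,85],[12,-44,92],[12,37,86]]))
print("crop",(proj("top",fix2w(s,[[55,0,113],[107,0,113],[102,30,113],[102,-30,113],[78,0,85]]))-[120,110])*3)
a=cv2.imread("pics/top1.png")
for n,cam in (("top",C),("scene",C)):
    im=cv2.imread(f"pics/{n}1.png")
    for t,q in (("holes",None),): pass
    hsv=cv2.cvtColor(im,cv2.COLOR_BGR2HSV)
    m=((hsv[...,0]<8)|(hsv[...,0]>172))&(hsv[...,1]>180)&(hsv[...,2]>120)
    r=proj(n,T)[0].astype(int); y,x=np.nonzero(m[r[1]-30:r[1]+30,r[0]-30:r[0]+30]); print(n,"red",x.mean()+r[0]-30,y.mean()+r[1]-30,len(x))
E
```

```text
[ 0.5593423   0.13436802 -0.28666279] -16.42456793501668 [-0.89 -0.93  0.98  1.77  0.24  0.1  -0.79 -0.2  -0.73 -0.01  0.6  -0.39
  0.12 -0.14]
1.75 [[0.58706618 0.18597687 0.16463339]] [[251.08915027 189.4514344 ]] [[285.53807036 221.89062981]]
1.6 [[0.58367902 0.17448647 0.16679026]] [[255.69242321 190.85919137]] [[289.05568361 219.04045534]]
gap [[0.63703692 0.11146504 0.113     ]
 [0.63415934 0.1123133  0.085     ]
 [0.5584115  0.0887705  0.092     ]
 [0.58131447 0.16646512 0.086     ]]
crop [[482.70793454 214.68934627]
 [501.11732432 156.47705686]
 [465.67473771 151.61862079]
 [533.04464312 172.51210611]
 [493.32003175 192.62889474]]
top red 264.2307692307692 194.69230769230768 13
scene red 296.1333333333333 214.26666666666665 60
```

```bash
python3 - <<'E'
from h import *
s=(0.5593423,0.13436802,-0.28666279)
def tab(a):
    c,n=np.cos(a),np.sin(a); return fix2w(s,[12,37-81*c+6*n,86+81*n+6*c])
f=least_squares(lambda a:np.r_[(proj("top",tab(a[0]))-[264.2,194.7])[0],(proj("scene",tab(a[0]))-[296.1,214.3])[0]],[1.4]);print(f.x,f.fun,tab(f.x[0]))
for uvt,uvs in (((219.5,134),(213,238)),):
    h=least_squares(lambda P:np.r_[(proj("top",P)-uvt)[0],(proj("scene",P)-uvs)[0]],[.65,.3,.1]);print(h.x,h.fun)
E
```

```text
[1.31496226] [ 0.67127314 -0.97638509 -0.23132574  0.54050897] [[0.57716011 0.15237215 0.16588197]]
[0.74655695 0.28877175 0.0941324 ] [-2.29525314 -4.19113089  4.98070314  1.16342411]
```

```bash
python3 - <<'E'
import numpy as np
# tip(-y corner) path in fixture for roof contact (-60,29); finger centre y=corner+15; TCP z = tip+14
for a in np.arange(1.5,-0.01,-0.1):
    c,n=np.cos(a),np.sin(a); y=37-60*c+29*n; z=86+60*n+29*c
    print(round(a,2),"TCP fix y %.0f z %.0f"%(y+15,z+14))
E
```

```text
1.5 TCP fix y 77 z 162
1.4 TCP fix y 70 z 164
1.3 TCP fix y 64 z 166
1.2 TCP fix y 57 z 166
1.1 TCP fix y 51 z 167
1.0 TCP fix y 44 z 166
0.9 TCP fix y 37 z 165
0.8 TCP fix y 31 z 163
0.7 TCP fix y 25 z 161
0.6 TCP fix y 19 z 158
0.5 TCP fix y 13 z 154
0.4 TCP fix y 8 z 150
0.3 TCP fix y 3 z 145
0.2 TCP fix y -1 z 140
0.1 TCP fix y -5 z 135
-0.0 TCP fix y -8 z 129
```

Request:
drive_tool:
  angular:
    - [0,0,0.1034]
    - [0,0,0.1034]
    - [0,0,0.1034]
    - [0,0,0.1034]
    - [0,0,0.1034]
    - [0,0,0.1034]
    - [0,0,0]
    - [0,0,0]
    - [0,0,0]
    - [0,0,0]
    - [0,0,0]
    - [0,0,0]
    - [0,0,0]
    - [0,0,0]
    - [0,0,0]
    - [0,0,0]
    - [0,0,0]
    - [0,0,0]
    - [0,0,0]
    - [0,0,0]
  delta_pos:
    - [0,0,-2]
    - [0,0,-2]
    - [0,0,-2]
    - [0,0,-2]
    - [0,0,-2]
    - [0,0,-2]
    - [1.23,-3.07,0]
    - [1.23,-3.07,0]
    - [1.23,-3.07,0]
    - [1.23,-3.07,0]
    - [1.23,-3.07,0]
    - [1.23,-3.07,0]
    - [1.23,-3.07,0]
    - [1.23,-3.07,0]
    - [1.23,-3.07,0]
    - [1.23,-3.07,0]
    - [1.23,-3.07,0]
    - [1.23,-3.07,0]
    - [1.23,-3.07,0]
    - [1.23,-3.07,0]
  gripper: [0,0,0,0,0,0,0,0,0,0,0,0,0,0,0,0,0,0,0,0]
  squeeze: 20

```text
time_s: 2.9
tool_pos: [0.5003, -0.2494, 0.3349]
tool_rot: [180.0, -0.0, -16.4]
force: [0.3, 0.3, 0.6]
grip_width: 0.0005
grasp_force: 0.0
```

Request:
drive_tool:
  angular:
    - [0,0,0]
    - [0,0,0]
    - [0,0,0]
    - [0,0,0]
    - [0,0,0]
    - [0,0,0]
    - [0,0,0]
    - [0,0,0]
    - [0,0,0]
    - [0,0,0]
    - [0,0,0]
    - [0,0,0]
    - [0,0,0]
    - [0,0,0]
    - [0,0,0]
    - [0,0,0]
    - [0,0,0]
    - [0,0,0]
    - [0,0,0]
    - [0,0,0]
  delta_pos:
    - [-0.29,-2.97,0]
    - [-0.29,-2.97,0]
    - [-0.29,-2.97,0]
    - [-0.29,-2.97,0]
    - [-0.29,-2.97,0]
    - [-0.29,-2.97,0]
    - [-0.29,-2.97,0]
    - [-0.29,-2.97,0]
    - [-0.29,-2.97,0]
    - [-0.29,-2.97,0]
    - [-0.29,-2.97,0]
    - [-0.29,-2.97,0]
    - [-0.29,-2.97,0]
    - [-0.29,-2.97,0]
    - [-0.29,-2.97,0]
    - [-0.29,-2.97,0]
    - [0,0,3.3]
    - [0,0,3.3]
    - [0,0,3.3]
    - [0,0,3.3]
  gripper: [0,0,0,0,0,0,0,0,0,0,0,0,0,0,0,0,0,0,0,0]

```text
time_s: 4.9
tool_pos: [0.5894, 0.2183, 0.2015]
tool_rot: [180.0, -0.0, -16.4]
force: [-0.4, 0.1, -0.9]
grip_width: 0.0004
grasp_force: 0.0
```

```bash
python3 - <<'E'
from cell import eyes,telemetry
import cv2,numpy as np
from h import *
o=telemetry.get_obs();print(o["tool_pos"],o["tool_rot"],o["force"])
s=(0.5593423,0.13436802,-0.28666279);d=(o["tool_pos"][:2]-s[:2]);c,n=np.cos(s[2]),np.sin(s[2]);print("fix",c*d[0]+n*d[1],-n*d[0]+c*d[1])
a=eyes.read_camera("top")["pixels"][:,:,::-1];b=eyes.read_camera("scene")["pixels"][:,:,::-1]
A=cv2.resize(a[120:270,180:330],(400,400),interpolation=cv2.INTER_CUBIC);B=cv2.resize(b[150:300,230:380],(400,400),interpolation=cv2.INTER_CUBIC)
cv2.imwrite("pics/p2.png",np.hstack([A,B]))
E
```

```text
[0.58941688 0.21830867 0.20145197] [ 1.79995968e+02 -2.58981552e-02 -1.64220227e+01] [-0.38884153  0.14314301 -0.89991049]
fix 0.005112873720077803 0.08901893849380872
```

View pics/p2.png

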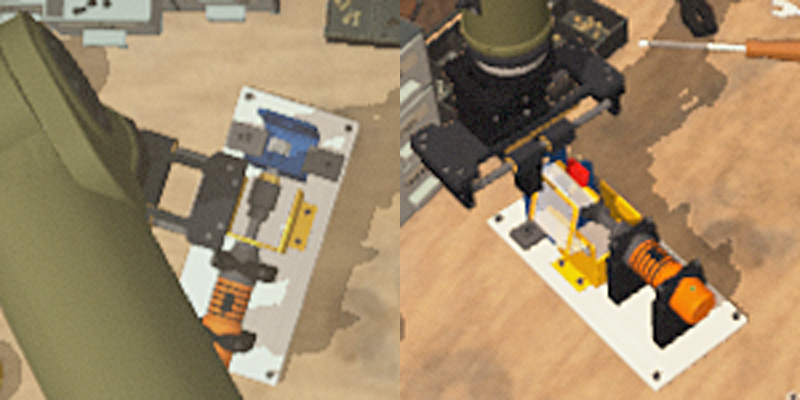

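The crops show the closed fingers beside and above the open guard on its +y side (right crop about (545,170), tab at (580,172)), clear of everything.

Request:
drive_tool:
  angular:
    - [0,0,0]
    - [0,0,0]
    - [0,0,0]
    - [0,0,0]
    - [0,0,0]
    - [0,0,0]
    - [0,0,0]
    - [0,0,0]
    - [0,0,0]
    - [0,0,0]
    - [0,0,0]
    - [0,0,0]
    - [0,0,0]
    - [0,0,0]
    - [0,0,0]
    - [0,0,0]
  delta_pos:
    - [0,0,1.95]
    - [0,0,1.95]
    - [0,1.0,0]
    - [0,0.8,-0.2]
    - [0,0.7,-0.2]
    - [0,0.7,0]
    - [0,0.6,-0.1]
    - [0,0.7,0.1]
    - [0,0.7,0.1]
    - [0,0.6,0.2]
    - [0,0.6,0.2]
    - [0,0.6,0.3]
    - [0,0.6,0.4]
    - [0,0.5,0.4]
    - [0,0.5,0.5]
    - [0,0.4,0.5]
  gripper: [0,0,0,0,0,0,0,0,0,0,0,0,0,0,0,0]

```text
time_s: 6.6
tool_pos: [0.5635, 0.1293, 0.1435]
tool_rot: [179.7, 0.0, -16.5]
force: [-10.1, -8.4, 25.9]
grip_width: 0.0003
grasp_force: 13.2
```

```bash
python3 - <<'E'
from cell import eyes,telemetry
import cv2,numpy as np
o=telemetry.get_obs();print(o["tool_pos"],o["force"])
a=eyes.read_camera("top")["pixels"][:,:,::-1];b=eyes.read_camera("scene")["pixels"][:,:,::-1]
A=cv2.resize(a[140:260,200:320],(400,400),interpolation=cv2.INTER_CUBIC);B=cv2.resize(b[170:290,240:360],(400,400),interpolation=cv2.INTER_CUBIC)
cv2.imwrite("pics/p3.png",np.hstack([A,B]))
E
```

```text
[0.56347623 0.12931946 0.14347127] [-10.09862586  -8.38756249  25.85586687]
```

View pics/p3.png

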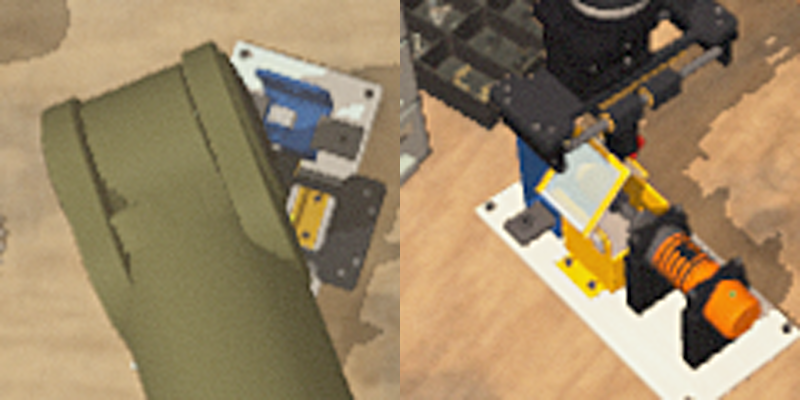

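```bash
python3 - <<'E'
from h import *
s=(0.5593423,0.13436802,-0.28666279)
def G(a,x,y,z):
    c,n=np.cos(a),np.sin(a); return [x,37+y*c+z*n,86-y*n+z*c]
for a in (1.0,.9,.8,.7,.6,.5,.4,.3):
    P=[G(a,12,-81,6),G(a,-21,-4,29),G(a,45,-4,29),G(a,-21,-70,29),G(a,45,-70,29)]
    q=(proj("scene",fix2w(s,P))-[240,170])/.3+[400,0]; print(a,q.round().astype(int).tolist(),np.round(P[0]),np.round(P[3]))
E
```

```text
1.0 [[610, 141], [580, 245], [530, 197], [612, 178], [560, 131]] [ 12.  -2. 157.] [-21.  24. 161.]
0.9 [[617, 140], [582, 242], [532, 194], [619, 175], [567, 128]] [ 12.  -9. 153.] [-21.  16. 159.]
0.8 [[623, 140], [584, 239], [534, 192], [626, 172], [574, 126]] [ 12. -15. 148.] [-21.   9. 156.]
0.7 [[629, 141], [586, 236], [536, 189], [633, 170], [581, 124]] [ 12. -21. 143.] [-21.   2. 153.]
0.6 [[634, 143], [589, 234], [538, 186], [639, 169], [587, 123]] [ 12. -26. 137.] [-21.  -4. 149.]
0.5 [[639, 145], [591, 231], [541, 183], [645, 169], [593, 123]] [ 12. -31. 130.] [-21. -11. 145.]
0.4 [[643, 148], [594, 229], [543, 181], [651, 169], [599, 124]] [ 12. -35. 123.] [-21. -16. 140.]
0.3 [[646, 152], [597, 226], [546, 179], [655, 171], [604, 125]] [ 12. -39. 116.] [-21. -21. 134.]
```

The view shows the guard partly shut, with the tab at about (637,145) in the right crop, and the fingers stuck near its free edge. I'll back off upwards and measure the guard angle.

Request:
drive_tool:
  angular:
    - [0,0,0]
    - [0,0,0]
    - [0,0,0]
    - [0,0,0]
    - [0,0,0]
  delta_pos:
    - [0,0,-1]
    - [0,0,-1.5]
    - [0,0,-2]
    - [0,0,-2]
    - [0,0,-2]
  gripper: [0,0,0,0,0]

```text
time_s: 7.2
tool_pos: [0.5641, 0.1326, 0.228]
tool_rot: [-180.0, -0.0, -16.4]
force: [0.6, 0.1, 0.3]
grip_width: 0.0005
grasp_force: 0.0
```

```bash
python3 - <<'E'
from cell import eyes,telemetry
import cv2,numpy as np
o=telemetry.get_obs();print(o["tool_pos"],o["force"])
b=eyes.read_camera("scene")["pixels"][:,:,::-1]
cv2.imwrite("pics/p4.png",cv2.resize(b[180:280,260:360],(600,600),interpolation=cv2.INTER_CUBIC))
hsv=cv2.cvtColor(b,cv2.COLOR_BGR2HSV)
m=((hsv[...,0]<8)|(hsv[...,0]>172))&(hsv[...,1]>180)&(hsv[...,2]>100);m[:195]=0;m[240:]=0;m[:,:280]=0;m[:,330:]=0
y,x=np.nonzero(m);print(x.mean(),y.mean(),len(x))
E
```

```text
[0.56407088 0.13261929 0.2279705 ] [0.64995982 0.07472583 0.32806553]
307.609375 211.53125 64
```

View pics/p4.png

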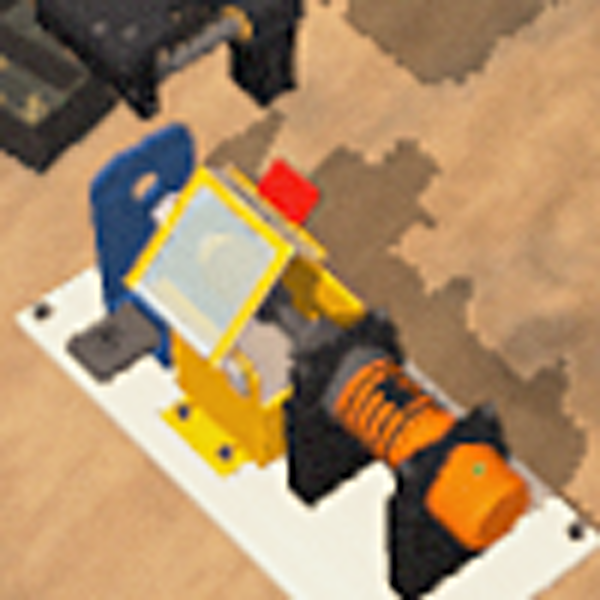

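The picture shows the guard about half shut (a ≈ 0.77, tab at (288,192) in the crop), with the fingers clear above it. I'll retry slowly further in on the roof and watch the force.

Request:
drive_tool:
  angular:
    - [0,0,0]
    - [0,0,0]
    - [0,0,0]
    - [0,0,0]
    - [0,0,0]
    - [0,0,0]
    - [0,0,0]
    - [0,0,0]
    - [0,0,0]
  delta_pos:
    - [0,-1.6,0]
    - [0,-1.6,0]
    - [0,0,2.2]
    - [0,0,2.2]
    - [0,0,2.2]
    - [0,0,0.6]
    - [0,0.5,0.2]
    - [0,0.4,0.2]
    - [0,0,0]
  gripper: [0,0,0,0,0,0,0,0,0]

```text
time_s: 8.15
tool_pos: [0.5711, 0.1532, 0.1515]
tool_rot: [180.0, -0.1, -16.5]
force: [-0.6, 0.1, 0.5]
grip_width: 0.0004
grasp_force: 0.0
```

Request:
drive_tool:
  angular:
    - [0,0,0]
    - [0,0,0]
    - [0,0,0]
  delta_pos:
    - [0,0.4,0.2]
    - [0,0.35,0.25]
    - [0,0,0]
  gripper: [0,0,0]

```text
time_s: 8.45
tool_pos: [0.5685, 0.1461, 0.1462]
tool_rot: [180.0, -0.0, -16.5]
force: [-0.4, 0.6, 0.9]
grip_width: 0.0004
grasp_force: 0.0
```

```bash
cat > tabm.py <<'E'
from cell import eyes,telemetry
from h import *
s=(0.5593423,0.13436802,-0.28666279)
o=telemetry.get_obs();d=o["tool_pos"][:2]-np.array(s[:2]);c,n=np.cos(s[2]),np.sin(s[2])
print("fix",(c*d[0]+n*d[1]).round(4),(-n*d[0]+c*d[1]).round(4),o["tool_pos"][2].round(4),"F",o["force"].round(1))
b=eyes.read_camera("scene")["pixels"][:,:,::-1];cv2.imwrite("pics/last.png",b)
hsv=cv2.cvtColor(b,cv2.COLOR_BGR2HSV)
m=((hsv[...,0]<8)|(hsv[...,0]>172))&(hsv[...,1]>180)&(hsv[...,2]>100);m[:195]=0;m[240:]=0;m[:,:280]=0;m[:,330:]=0
y,x=np.nonzero(m);print("red",x.mean(),y.mean(),len(x),x.max(),y.max())
def tab(a):
    c,n=np.cos(a),np.sin(a); return fix2w(s,[12,37-81*c+6*n,86+81*n+6*c])
for a in (.8,.6,.4,.3,.2,.1,0): print(a,proj("scene",tab(a))[0].round(1))
E
python3 tabm.py
```

```text
fix 0.0054 0.0138 0.1462 F [-0.4  0.6  0.9]
red 308.97872340425533 212.04255319148936 47 313 216
0.8 [306.9 212.1]
0.6 [310.2 212.8]
0.4 [312.8 214.4]
0.3 [313.8 215.5]
0.2 [314.5 216.8]
0.1 [315.1 218.3]
0 [315.4 220. ]
```

```bash
python3 -c "
import cv2
a=cv2.imread('pics/last.png');cv2.imwrite('pics/p5.png',cv2.resize(a[170:260,255:345],(720,600) and (600,600),interpolation=cv2.INTER_CUBIC))"
```

```text
(no output)
```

View pics/p5.png

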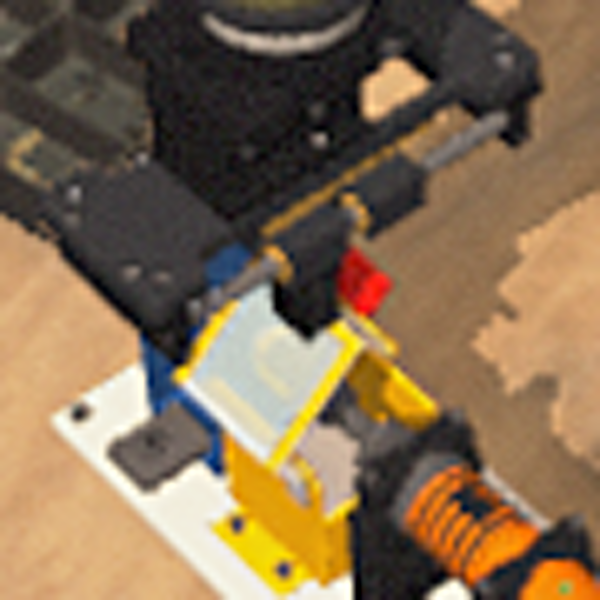

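```bash
python3 - <<'E'
from h import *
s=(0.5593423,0.13436802,-0.28666279)
P=[[5.4,13.8+y,z] for y in(-15,0,15) for z in (132,152)]
P+=[[5.4-10,13.8+y,132] for y in (-15,0,15)]
print(((proj("scene",fix2w(s,P))-[255,170])/.15).round())
def G(a,x,y,z):
    c,n=np.cos(a),np.sin(a); return [x,37+y*c+z*n,86-y*n+z*c]
for a in (.7,.55,.4,.25):
    print(a,((proj("scene",fix2w(s,[G(a,-21,-4,29),G(a,45,-4,29),G(a,-21,-70,29),G(a,45,-70,29),G(a,27,-91,10),G(a,-3,-91,10)]))-[255,170])/.15).round().tolist())
E
```

```text
[[332. 333.]
 [330. 301.]
 [303. 352.]
 [301. 320.]
 [275. 371.]
 [272. 339.]
 [347. 347.]
 [319. 366.]
 [290. 385.]]
0.7 [[273.0, 473.0], [172.0, 378.0], [365.0, 341.0], [261.0, 248.0], [343.0, 240.0], [390.0, 281.0]]
0.55 [[280.0, 465.0], [179.0, 370.0], [384.0, 338.0], [281.0, 246.0], [361.0, 245.0], [408.0, 286.0]]
0.4 [[288.0, 457.0], [186.0, 362.0], [401.0, 339.0], [298.0, 247.0], [375.0, 254.0], [422.0, 295.0]]
0.25 [[296.0, 450.0], [195.0, 355.0], [415.0, 343.0], [312.0, 252.0], [387.0, 267.0], [433.0, 308.0]]
```

```bash
python3 - <<'E'
from h import *
t=np.array([.5641,.1326,.214]);u=np.array([.2828,.9592,0])
for z in (0,.02,.06): print(z,((proj("scene",[t+u*k+[0,0,z] for k in(-.015,0,.015)])-[260,180])*6).round().tolist())
E
python3 -c "
import cv2
a=cv2.imread('pics/p4.png');print(a[90:130:10,100:320:10].mean(2).astype(int))"
```

```text
0 [[287.0, 102.0], [260.0, 119.0], [233.0, 137.0]]
0.02 [[285.0, 71.0], [258.0, 88.0], [231.0, 105.0]]
0.06 [[282.0, 6.0], [255.0, 23.0], [227.0, 40.0]]
[[ 42  60  18  48  23  20 139 163 162 171 175 177 175 181 123  24  16  27
   41  70 145 149]
 [ 39  31  91  26  27  10 123 165 170 176 171 172 170 163 175 141  25  52
  154 154 147 152]
 [ 36  69 168 118   1  34 118 163 171 173 171 173 167 161 166 170 149 120
  141 152 148 149]
 [ 80 163 166 172 120 119 175 156 155 166 166 167 165 166 166 163 146 108
  114 151 151 150]]
```

Request:
drive_tool:
  angular:
    - [0,0,0]
    - [0,0,0]
    - [0,0,0]
    - [0,0,0]
    - [0,0,0]
    - [0,0,0]
  delta_pos:
    - [0,0.15,0.2]
    - [0,0.15,0.25]
    - [0,0.1,0.25]
    - [0,0.1,0.25]
    - [0,0,0]
    - [0,0,0]
  gripper: [0,0,0,0,0,0]

```text
time_s: 9.1
tool_pos: [0.5666, 0.142, 0.1362]
tool_rot: [180.0, 0.0, -16.4]
force: [-0.0, 0.3, -0.3]
grip_width: 0.0004
grasp_force: 0.0
```

```bash
python3 tabm.py
```

```text
fix 0.0048 0.0094 0.1362 F [-0.   0.3 -0.3]
red 311.2631578947368 212.64912280701753 57 316 217
0.8 [306.9 212.1]
0.6 [310.2 212.8]
0.4 [312.8 214.4]
0.3 [313.8 215.5]
0.2 [314.5 216.8]
0.1 [315.1 218.3]
0 [315.4 220. ]
```

Request:
drive_tool:
  angular:
    - [0,0,0]
    - [0,0,0]
    - [0,0,0]
    - [0,0,0]
    - [0,0,0]
    - [0,0,0]
  delta_pos:
    - [0,0.1,0.25]
    - [0,0.1,0.25]
    - [0,0.1,0.25]
    - [0,0.1,0.25]
    - [0,0,0]
    - [0,0,0]
  gripper: [0,0,0,0,0,0]

```text
time_s: 9.75
tool_pos: [0.5655, 0.1382, 0.1262]
tool_rot: [180.0, 0.0, -16.4]
force: [0.1, 0.4, 0.5]
grip_width: 0.0003
grasp_force: 0.0
```

```bash
python3 tabm.py
```

```text
fix 0.0048 0.0054 0.1262 F [0.1 0.4 0.5]
red 313.4259259259259 213.75925925925927 54 318 218
0.8 [306.9 212.1]
0.6 [310.2 212.8]
0.4 [312.8 214.4]
0.3 [313.8 215.5]
0.2 [314.5 216.8]
0.1 [315.1 218.3]
0 [315.4 220. ]
```

Request:
drive_tool:
  angular:
    - [0,0,0]
    - [0,0,0]
    - [0,0,0]
    - [0,0,0]
    - [0,0,0]
    - [0,0,0]
  delta_pos:
    - [0,0.1,0.2]
    - [0,0.1,0.2]
    - [0,0.1,0.2]
    - [0,0.1,0.2]
    - [0,0,0]
    - [0,0,0]
  gripper: [0,0,0,0,0,0]

```text
time_s: 10.4
tool_pos: [0.5645, 0.1345, 0.1183]
tool_rot: [180.0, 0.0, -16.4]
force: [-0.3, 0.9, 0.1]
grip_width: 0.0002
grasp_force: 0.0
```

```bash
python3 tabm.py|head -2
```

```text
fix 0.0049 0.0016 0.1183 F [-0.3  0.9  0.1]
red 315.0851063829787 215.2127659574468 47 319 219
```

Request:
drive_tool:
  angular:
    - [0,0,0]
    - [0,0,0]
    - [0,0,0]
    - [0,0,0]
    - [0,0,0]
    - [0,0,0]
  delta_pos:
    - [0,0.1,0.2]
    - [0,0.1,0.2]
    - [0,0.1,0.2]
    - [0,0.1,0.2]
    - [0,0,0]
    - [0,0,0]
  gripper: [0,0,0,0,0,0]

```text
time_s: 11.05
tool_pos: [0.5634, 0.1308, 0.1104]
tool_rot: [-180.0, 0.0, -16.4]
force: [0.2, 0.0, -0.3]
grip_width: 0.0007
grasp_force: 0.0
```

```bash
python3 tabm.py|head -2; python3 -c "
import cv2
a=cv2.imread('pics/last.png');cv2.imwrite('pics/p6.png',cv2.resize(a[170:260,255:345],(600,600),interpolation=cv2.INTER_CUBIC))"
```

```text
fix 0.0049 -0.0022 0.1104 F [ 0.2  0.  -0.3]
red 316.8965517241379 217.3448275862069 29 321 221
```

View pics/p6.png

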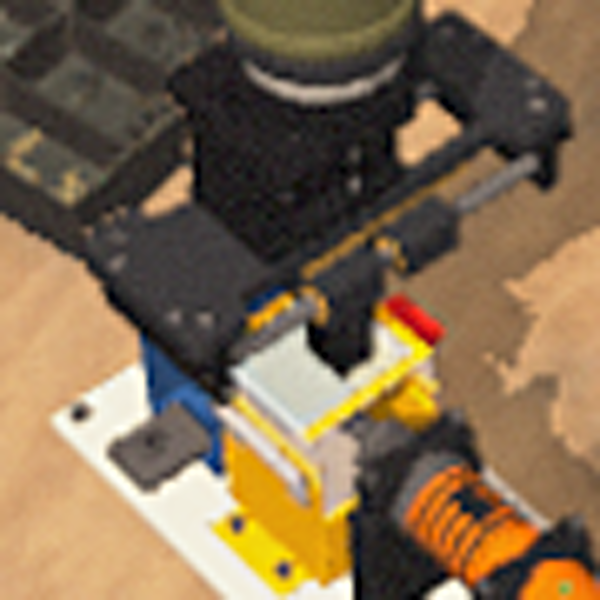

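The guard is nearly shut (near roof corner at (315,435), tab at (412,318)). I'll lift to check the guard angle and the fingertip height against the image.

Request:
drive_tool:
  angular:
    - [0,0,0]
    - [0,0,0]
    - [0,0,0]
    - [0,0,0]
  delta_pos:
    - [0,0,-2]
    - [0,0,-3]
    - [0,0,-3]
    - [0,0,0]
  gripper: [0,0,0,0]

```text
time_s: 11.5
tool_pos: [0.5662, 0.132, 0.1952]
tool_rot: [-179.8, -0.4, -16.4]
force: [1.1, 0.6, -0.3]
grip_width: 0.0005
grasp_force: 0.0
```

```bash
python3 tabm.py; python3 - <<'E'
from h import *
from cell import telemetry,eyes
t=telemetry.get_obs()["tool_pos"];u=np.array([.2828,.9592,0]);v=np.array([.9592,-.2828,0])
a=cv2.imread("pics/last.png").max(2).astype(int)
for z in (-.014,0,.02):
  print(z,proj("scene",[t+[0,0,z]+u*i*.015+v*j*.0095 for i,j in((-1,-1),(-1,1),(1,1),(1,-1),(0,0))]).round(1).tolist())
x,y=proj("scene",t+[0,0,-.014])[0].round().astype(int);print(x,y)
print(a[y-22:y+12,x-14:x+15])
E
```

```text
fix 0.0072 -0.0004 0.1952 F [ 1.1  0.6 -0.3]
red 316.85185185185185 217.2962962962963 27 320 221
0.8 [306.9 212.1]
0.6 [310.2 212.8]
0.4 [312.8 214.4]
0.3 [313.8 215.5]
0.2 [314.5 216.8]
0.1 [315.1 218.3]
0 [315.4 220. ]
-0.014 [[310.5, 207.6], [305.9, 203.6], [297.2, 209.2], [301.8, 213.3], [303.9, 208.4]]
0 [[310.4, 204.1], [305.7, 200.1], [297.0, 205.7], [301.6, 209.8], [303.7, 204.9]]
0.02 [[310.1, 199.0], [305.5, 195.0], [296.6, 200.6], [301.2, 204.7], [303.4, 199.8]]
304 208
[[ 62  60  48  46  52  46  52  48  87 120 164 175 126  67  60  61  59  63
   54  61  73  82 155 220  46  40  42  38  49]
 [ 61  63  48  42  43  46  45 117 182 159 132 101  72  62  56  66  63  65
   62  50  46  68 154 227  37  33  48 107 146]
 [ 63  60  39  48  31  42  31  89 132  99  69  61  56  63  65  65  65  60
   54  42 110 178 162 122  34  45 107 156 165]
 [ 47  39  32  38  26  31  29  42  51  55  57  56  65  64  67  59  54  51
   42  38  97 191 205 104  90 139 150 157 151]
 [ 36  60 149 190  83  23  29 122 219 209  64  56  65  58  58  49  49  47
   40  41  70 172 234 207 189 149 150 151 150]
 [142 199
[... 2800 characters left out ...]
107 219 255 251 223 206 211 227 227 230 230 236
  246 249 231 152 133 186 254 236 150 145 148]
 [155 135 116 108 106 187 255 255 245 219 197 210 211 222 222 233 233 232
  236 244 249 230 165 189 226 221 199 183 142]
 [131 111  99 103 184 255 255 237 210 214 205 203 204 217 221 226 231 233
  231 234 244 248 236 204 175 176 220 246 192]
 [120 104 190 252 255 248 198 206 206 200 204 200 205 212 215 228 229 230
  233 230 231 241 247 238 207 175 193 234 245]
 [111 187 255 255 238 216 203 205 204 203 204 206 204 211 215 229 236 227
  230 234 228 225 233 246 237 205 171 193 236]
 [254 255 247 198 225 221 230 223 220 211 207 201 204 202 215 227 230 233
  226 228 235 228 221 236 247 241 219 173 193]]
```

Request:
drive_tool:
  angular:
    - [0,0,0]
    - [0,0,0]
    - [0,0,0]
    - [0,0,0]
    - [0,0,0]
    - [0,0,0]
    - [0,0,0]
    - [0,0,0]
    - [0,0,0]
    - [0,0,0]
  delta_pos:
    - [0,0,0]
    - [0,0,0]
    - [0,0,0]
    - [0,0,0]
    - [0,0,0]
    - [0,0,0]
    - [0,0,0]
    - [0,0,0]
    - [0,0,0]
    - [0,0,0]
  gripper: [8.5,8.5,8.5,8.5,8.5,8.5,8.5,8.5,8.5,8.5]

```text
time_s: 12.55
tool_pos: [0.5636, 0.1306, 0.1906]
tool_rot: [180.0, -0.0, -16.4]
force: [-0.3, 0.8, 0.2]
grip_width: 0.0722
grasp_force: 0.0
```

```bash
python3 tabm.py|head -2; python3 - <<'E'
from h import *
from cell import telemetry,eyes
t=telemetry.get_obs()["tool_pos"];u=np.array([.2828,.9592,0]);v=np.array([.9592,-.2828,0])
a=cv2.imread("pics/last.png")
im=cv2.resize(a[150:250,250:370],(720,600),interpolation=cv2.INTER_CUBIC)
for z,c in ((-.014,(0,255,0)),(.011,(255,0,255))):
  for k in (.0425,-.0425,.0425+.015,-.0425-.015):
    for j in (-.0095,.0095):
      q=((proj("scene",t+[0,0,z]+u*k+v*j)[0]-[250,150]+.5)*6).astype(int);cv2.circle(im,q.tolist(),3,c,-1)
cv2.imwrite("pics/p7.png",im);print(t)
E
```

```text
fix 0.0051 -0.0024 0.1906 F [-0.3  0.8  0.2]
red 316.85185185185185 217.2962962962963 27 320 221
[0.56359247 0.13061909 0.19064315]
```

View pics/p7.png

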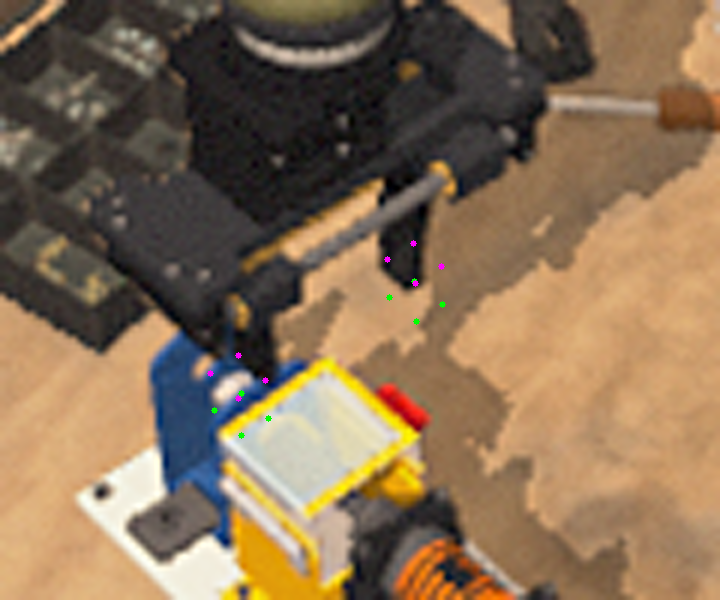

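The picture shows the open fingers ending at about (402,280) and (262,375), well above where a 14 mm overhang would put them (green dots). The guard looks nearly shut, with the tab at (403,407).

```bash
python3 - <<'E'
from h import *
from cell import telemetry,eyes
t=telemetry.get_obs()["tool_pos"];u=np.array([.2828,.9592,0]);v=np.array([.9592,-.2828,0])
b=eyes.read_camera("top")["pixels"][:,:,::-1];cv2.imwrite("pics/toplast.png",b)
for z in (.046,.08,.1): print(z,proj("top",[t+[0,0,z]-u*.095+v*j for j in(-.0375,0,.0375)]).round(1).tolist(), proj("scene",[t+[0,0,z]+u*.095*i+v*j for i in (-1,1) for j in(-.0375,.0375)]).round(1).tolist())
g=b.max(2).astype(int)
x,y=proj("top",t+[0,0,.08]-u*.095)[0].round().astype(int)
print(x,y);print(g[y-20:y+24:2,x-14:x+15])
E
```

```text
0.046 [[306.2, 226.6], [311.2, 210.5], [316.2, 194.5]] [[340.8, 183.7], [321.9, 168.7], [283.5, 220.9], [265.1, 203.8]]
0.08 [[305.9, 226.8], [311.1, 210.1], [316.3, 193.5]] [[341.1, 174.4], [321.8, 159.4], [282.5, 211.8], [263.7, 194.6]]
0.1 [[305.7, 227.0], [311.0, 209.9], [316.3, 192.9]] [[341.2, 168.8], [321.7, 153.8], [281.9, 206.2], [262.9, 189.0]]
311 210
[[ 74  76  70  65  58  72 129 138 141 179 145 135 154 155 149 149 154 153
  152 154 151 156 156 156 154 154 159 159 157]
 [ 76  79  81  78  82  71  77  75  69  73  72  72  71  77 103 123 126 142
  151 154 150 158 154 151 153 155 158 152 153]
 [ 73  70  75  76  75  79  83  82  81  77  75  73  82  79  73  79  73  64
  118 152 153 155 154 151 154 148 155 152 154]
 [ 72  73  77  76  74  78  79  79  73  74  74 103 116  95  78  75  76  69
  126 155 161 158 155 154 152 156 156 154 153]
 [ 83  80  81  77  83  75  79  77  75  74  75  83  81  81  76  74  75 106
  154 158 156 157 155 155 155 153 155 156 158]
 [ 77  76  76  80  77  81  77  74  81  77  75  79  73  78  82  78  78 133
  155 156 150 152 151 154 155 154 152 149 155]
 [ 76  79
[... 1227 characters left out ...]
 91  87  82  77 136 150 151 145 141 182 190 185
  182 185 188 183 184 187 187 189 190 189 193]
 [ 74  79  87  85  82  91  89  84  78 104 148 149 143 136 180 187 185 181
  182 184 181 187 183 188 187 190 188 186 188]
 [150 135 127 117  97  74  76  77  96 145 151 145 138 179 190 182 181 182
  185 183 182 187 186 186 187 189 186 188 189]
 [149 149 151 147 149 154 143 135 141 149 146 135 129 162 162 161 161 163
  168 166 167 174 179 182 184 188 192 194 189]
 [150 151 151 148 147 146 147 149 146 138 136 121 165 163 159 153 159 158
  160 158 161 163 161 170 176 190 196 199 198]
 [147 148 147 148 146 144 144 142 144 127 121 140 163 163 160 155 156 161
  164 160 164 159 159 163 168 179 184 191 195]]
```

Request:
drive_tool:
  angular:
    - [0,0,0]
    - [0,0,0]
    - [0,0,0]
    - [0,0,0]
    - [0,0,0]
    - [0,0,0]
    - [0,0,0]
    - [0,0,0]
    - [0,0,0]
    - [0,0,0]
    - [0,0,0]
    - [0,0,0]
    - [0,0,0]
    - [0,0,0]
  delta_pos:
    - [0,0.4,0.5]
    - [0,0.4,0.5]
    - [0,0.4,0.5]
    - [0,0,0.5]
    - [0,0,0.5]
    - [0,0,1]
    - [0,0,1]
    - [0,0,1]
    - [0,0,1]
    - [0,0,1]
    - [0,0,0.3]
    - [0,0,0.2]
    - [0,0,0.2]
    - [0,0,0]
  gripper: [0,0,0,0,0,0,0,0,0,0,0,0,0,0]

```text
time_s: 14.05
tool_pos: [0.5605, 0.1191, 0.1088]
tool_rot: [-180.0, -0.0, -16.4]
force: [-0.8, -0.2, -0.3]
grip_width: 0.0004
grasp_force: 0.0
```

Request:
drive_tool:
  angular:
    - [0,0,0]
    - [0,0,0]
    - [0,0,0]
    - [0,0,0]
  delta_pos:
    - [0,0,0.2]
    - [0,0,0.2]
    - [0,0,0.2]
    - [0,0,0]
  gripper: [0,0,0,0]

```text
time_s: 14.45
tool_pos: [0.5608, 0.119, 0.1067]
tool_rot: [179.9, -0.1, -16.4]
force: [-8.0, -3.9, 21.8]
grip_width: 0.0006
grasp_force: 11.3
```

```bash
python3 tabm.py|head -2
```

```text
fix 0.0057 -0.0143 0.1067 F [-8.  -3.9 21.8]
red 317.3478260869565 218.2173913043478 23 321 221
```

Request:
drive_tool:
  angular:
    - [0,0,0]
    - [0,0,0]
    - [0,0,0]
    - [0,0,0]
    - [0,0,0]
    - [0,0,0]
    - [0,0,0]
    - [0,0,0]
    - [0,0,0]
    - [0,0,0]
    - [0,0,0]
    - [0,0,0]
  delta_pos:
    - [0,0,-0.5]
    - [0,0,-1.0]
    - [0,0,-2]
    - [0,0,-2]
    - [1.2,-0.24,0]
    - [1.2,-0.24,0]
    - [1.2,-0.24,0]
    - [1.2,-0.24,0]
    - [1.2,-0.24,0]
    - [1.3,-0.24,0]
    - [0,0,0]
    - [0,0,0]
  gripper: [0,0,0,8.5,8.5,8.5,8.5,8.5,8.5,8.5,8.5,8.5]

```text
time_s: 15.7
tool_pos: [0.634, 0.1124, 0.1565]
tool_rot: [180.0, 0.1, -16.4]
force: [-0.2, 0.2, 0.0]
grip_width: 0.0645
grasp_force: 0.0
```

```bash
python3 tabm.py|head -2; python3 - <<'E'
from h import *
from cell import eyes
t=eyes.read_camera("top")["pixels"][:,:,::-1]
a=cv2.imread("pics/last.png")
A=cv2.resize(a[160:260,250:350],(400,400),interpolation=cv2.INTER_CUBIC)
B=cv2.resize(t[140:240,220:320],(400,400),interpolation=cv2.INTER_CUBIC)
cv2.imwrite("pics/p8.png",np.hstack([A,B]))
E
```

```text
fix 0.0778 0.0 0.1565 F [-0.2  0.2  0. ]
red 317.3 218.25 20 320 221
```

View pics/p8.png

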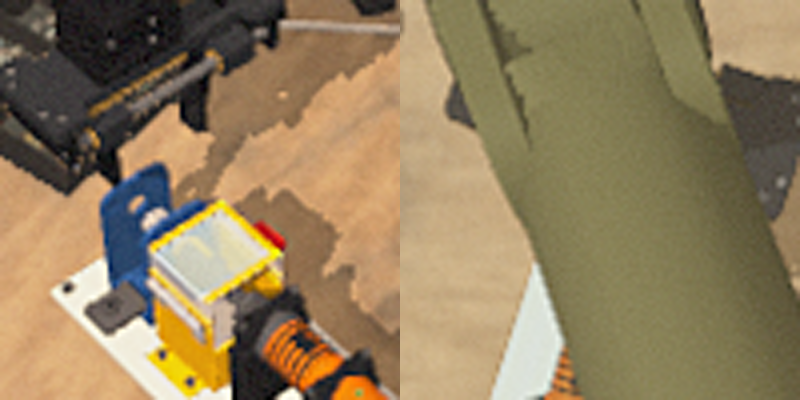

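```bash
python3 - <<'E'
from h import *
s=np.array((0.5593423,0.13436802,-0.28666279))
def G(a,x,y,z):
    c,n=np.cos(a),np.sin(a); return [x,37+y*c+z*n,86-y*n+z*c]
ob=np.array([[321.2,222.5],[301.7,235.7],[287.5,221.2],[304.5,210]])-.4
R4=lambda a:[G(a,-21,-70,29),G(a,-21,-4,29),G(a,45,-4,29),G(a,45,-70,29)]
for a in (0,.05,.1,.15): print(a,(ob-proj("scene",fix2w(s,R4(a)))).round(1).tolist())
h=least_squares(lambda p:(proj("scene",fix2w(s+[p[0],p[1],0],R4(p[2])))-ob).ravel(),[0,0,.05]);print(h.x,h.fun.round(1))
E
```

```text
0 [[0.8, -1.4], [-0.2, -0.8], [0.8, -1.2], [-0.6, -0.4]]
0.05 [[1.2, -0.9], [0.2, -1.1], [1.2, -1.4], [-0.1, 0.1]]
0.1 [[1.7, -0.4], [0.7, -1.3], [1.7, -1.7], [0.4, 0.6]]
0.15 [[2.3, -0.0], [1.1, -1.6], [2.1, -1.9], [1.0, 1.1]]
[ 0.00143991 -0.00315575 -0.00200327] [-0.6  0.5  0.4 -0.2 -0.6  0.2  0.8 -0.5]
```

The guard sits flat on its trough (fit gives angle ≈ 0) and the open fingers are above the gap. Now I'll descend.

Request:
drive_tool:
  angular:
    - [0,0,0]
    - [0,0,0]
    - [0,0,0]
    - [0,0,0]
    - [0,0,0]
    - [0,0,0]
    - [0,0,0]
    - [0,0,0]
    - [0,0,0]
    - [0,0,0]
    - [0,0,0]
    - [0,0,0]
  delta_pos:
    - [0,0,0]
    - [0,0,1]
    - [0,0,1]
    - [0,0,1]
    - [0,0,1]
    - [0,0,1]
    - [0,0,1]
    - [0,0,1]
    - [0,0,1]
    - [0,0,0.8]
    - [0,0,0.4]
    - [0,0,0]
  gripper: [8.5,8.5,8.5,8.5,8.5,8.5,8.5,8.5,8.5,8.5,8.5,8.5]

```text
time_s: 17.0
tool_pos: [0.6339, 0.1122, 0.0649]
tool_rot: [180.0, 0.1, -16.4]
force: [-0.6, 0.1, 0.4]
grip_width: 0.0849
grasp_force: 0.0
```

Request:
drive_tool:
  angular:
    - [0,0,0]
    - [0,0,0]
    - [0,0,0]
    - [0,0,0]
    - [0,0,0]
    - [0,0,0]
    - [0,0,0]
    - [0,0,0]
    - [0,0,0]
    - [0,0,0]
    - [0,0,0]
    - [0,0,0]
  delta_pos:
    - [0,0,0]
    - [0,0,0]
    - [0,0,0]
    - [0,0,0]
    - [0,0,0]
    - [0,0,0]
    - [0,0,0]
    - [0,0,0]
    - [0,0,0]
    - [0,0,0]
    - [0,0,0]
    - [0,0,0]
  gripper: [0,0,0,0,0,0,0,0,0,0,0,0]
  squeeze: 35

```text
time_s: 18.2
tool_pos: [0.6341, 0.1119, 0.0654]
tool_rot: [180.0, 0.0, -16.4]
force: [-0.1, -1.5, -0.0]
grip_width: 0.0197
grasp_force: 35.0
```

Request:
drive_tool:
  angular:
    - [0,0,0]
    - [0,0,0]
    - [0,0,0]
    - [0,0,0]
    - [0,0,0]
    - [0,0,0]
    - [0,0,0]
    - [0,0,0]
    - [0,0,0]
    - [0,0,0]
    - [0,0,0]
    - [0,0,0]
    - [0,0,0]
    - [0,0,0]
    - [0,0,0]
    - [0,0,0]
    - [0,0,0]
    - [0,0,0]
    - [0,0,0]
    - [0,0,0]
  delta_pos:
    - [0,0,0]
    - [0,0,0]
    - [0,0,0]
    - [0,0,0]
    - [0,0,0]
    - [0,0,0]
    - [0,0,0]
    - [0,0,0]
    - [0,0,0]
    - [0,0,0]
    - [0,0,0]
    - [0,0,0]
    - [0,0,0]
    - [0,0,0]
    - [0,0,0]
    - [0,0,0]
    - [0,0,0]
    - [0,0,0]
    - [0,0,0]
    - [0,0,0]
  gripper: [0,0,0,0,0,0,0,0,0,0,0,0,0,0,0,0,0,0,0,0]

```text
time_s: 20.2
tool_pos: [0.6342, 0.112, 0.0655]
tool_rot: [180.0, 0.0, -16.4]
force: [-0.9, -4.1, -2.5]
grip_width: 0.0192
grasp_force: 35.0
```

Request:
drive_tool:
  angular:
    - [0,0,0]
    - [0,0,0]
    - [0,0,0]
    - [0,0,0]
    - [0,0,0]
    - [0,0,0]
    - [0,0,0]
    - [0,0,0]
    - [0,0,0]
    - [0,0,0]
    - [0,0,0]
    - [0,0,0]
    - [0,0,0]
    - [0,0,0]
    - [0,0,0]
    - [0,0,0]
    - [0,0,0]
    - [0,0,0]
    - [0,0,0]
    - [0,0,0]
  delta_pos:
    - [0,0,0]
    - [0,0,0]
    - [0,0,0]
    - [0,0,0]
    - [0,0,0]
    - [0,0,0]
    - [0,0,0]
    - [0,0,0]
    - [0,0,0]
    - [0,0,0]
    - [0,0,0]
    - [0,0,0]
    - [0,0,0]
    - [0,0,0]
    - [0,0,0]
    - [0,0,0]
    - [0,0,0]
    - [0,0,0]
    - [0,0,0]
    - [0,0,0]
  gripper: [0,0,0,0,0,0,0,0,0,0,0,0,0,0,0,0,0,0,0,0]

```text
time_s: 22.2
tool_pos: [0.6342, 0.1121, 0.0655]
tool_rot: [180.0, 0.0, -16.4]
force: [-1.9, -5.4, -3.1]
grip_width: 0.0193
grasp_force: 35.0
```

Request:
drive_tool:
  angular:
    - [0,0,0]
    - [0,0,0]
    - [0,0,0]
    - [0,0,0]
    - [0,0,0]
    - [0,0,0]
    - [0,0,0]
    - [0,0,0]
    - [0,0,0]
    - [0,0,0]
    - [0,0,0]
    - [0,0,0]
    - [0,0,0]
    - [0,0,0]
    - [0,0,0]
    - [0,0,0]
    - [0,0,0]
    - [0,0,0]
    - [0,0,0]
    - [0,0,0]
  delta_pos:
    - [0,0,0]
    - [0,0,0]
    - [0,0,0]
    - [0,0,0]
    - [0,0,0]
    - [0,0,0]
    - [0,0,0]
    - [0,0,0]
    - [0,0,0]
    - [0,0,0]
    - [0,0,0]
    - [0,0,0]
    - [0,0,0]
    - [0,0,0]
    - [0,0,0]
    - [0,0,0]
    - [0,0,0]
    - [0,0,0]
    - [0,0,0]
    - [0,0,0]
  gripper: [0,0,0,0,0,0,0,0,0,0,0,0,0,0,0,0,0,0,0,0]

```text
time_s: 24.2
tool_pos: [0.6342, 0.1121, 0.0655]
tool_rot: [180.0, 0.0, -16.4]
force: [-1.1, -4.9, -1.6]
grip_width: 0.0191
grasp_force: 35.0
```

Request:
drive_tool:
  angular:
    - [0,0,0]
    - [0,0,0]
    - [0,0,0]
    - [0,0,0]
    - [0,0,0]
    - [0,0,0]
    - [0,0,0]
    - [0,0,0]
    - [0,0,0]
    - [0,0,0]
    - [0,0,0]
    - [0,0,0]
    - [0,0,0]
    - [0,0,0]
    - [0,0,0]
    - [0,0,0]
    - [0,0,0]
    - [0,0,0]
    - [0,0,0]
    - [0,0,0]
  delta_pos:
    - [0,0,0]
    - [0,0,0]
    - [0,0,0]
    - [0,0,0]
    - [0,0,0]
    - [0,0,0]
    - [0,0,0]
    - [0,0,0]
    - [0,0,0]
    - [0,0,0]
    - [0,0,0]
    - [0,0,0]
    - [0,0,0]
    - [0,0,0]
    - [0,0,0]
    - [0,0,0]
    - [0,0,0]
    - [0,0,0]
    - [0,0,0]
    - [0,0,0]
  gripper: [0,0,0,0,0,0,0,0,0,0,0,0,0,0,0,0,0,0,0,0]

```text
time_s: 26.2
tool_pos: [0.6342, 0.112, 0.0655]
tool_rot: [180.0, 0.0, -16.4]
force: [-0.5, -5.3, -2.4]
grip_width: 0.0191
grasp_force: 35.0
```

Request:
drive_tool:
  angular:
    - [0,0,0]
    - [0,0,0]
    - [0,0,0]
    - [0,0,0]
    - [0,0,0]
    - [0,0,0]
    - [0,0,0]
    - [0,0,0]
    - [0,0,0]
    - [0,0,0]
    - [0,0,0]
    - [0,0,0]
    - [0,0,0]
    - [0,0,0]
    - [0,0,0]
    - [0,0,0]
    - [0,0,0]
    - [0,0,0]
    - [0,0,0]
    - [0,0,0]
  delta_pos:
    - [0,0,0]
    - [0,0,0]
    - [0,0,0]
    - [0,0,0]
    - [0,0,0]
    - [0,0,0]
    - [0,0,0]
    - [0,0,0]
    - [0,0,0]
    - [0,0,0]
    - [0,0,0]
    - [0,0,0]
    - [0,0,0]
    - [0,0,0]
    - [0,0,0]
    - [0,0,0]
    - [0,0,0]
    - [0,0,0]
    - [0,0,0]
    - [0,0,0]
  gripper: [0,0,0,0,0,0,0,0,0,0,0,0,0,0,0,0,0,0,0,0]

```text
time_s: 28.2
tool_pos: [0.6342, 0.1121, 0.0655]
tool_rot: [180.0, 0.0, -16.4]
force: [-0.8, -4.9, -2.9]
grip_width: 0.0193
grasp_force: 35.0
```

```bash
python3 tabm.py|head -2; python3 - <<'E'
from h import *
from cell import eyes,telemetry
print(telemetry.get_obs()["wrist_torque"])
s=(0.5593423,0.13436802,-0.28666279)
F=[]
for k in range(10): F.append(eyes.read_camera("scene")["pixels"].astype(float))
F=np.array(F);d=np.abs(F[5:].mean(0)-F[:5].mean(0)).mean(2)
x,y=proj("scene",fix2w(s,[0,0,90]))[0].astype(int);print(x,y)
print(d[y-18:y+18,x-20:x+20].max(), d[y-18:y+18,x-20:x+20].mean(), d[320:380,450:600].mean(), d[300:360,300:400].max())
E
```

```text
fix 0.0781 -0.0002 0.0655 F [-0.8 -4.9 -2.9]
red 317.4 218.2 20 320 221
[-0.89552792  0.3334712   0.03676026]
306 230
6.133333333333334 1.1474074074074072 0.8805703703703701 9.533333333333333
```

```bash
python3 -c "
from cell import env
print(env.sign_off())"
```

```text
the job is handed in; nothing more can be done
None
```

I shut the guard, gripped the bolt head across its flats and held it at a steady 35 N for about 10 s. The last pictures showed the guard shut and no movement around the socket; I handed in with the fingers still gripping, and the judge's result was not shown.

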